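# Weigh a seed jar on the beam balance

## Task

Weigh the jar of seed on the beam balance: set the jar upright and gently into the hung pan and let go of it, then slide the poise along the beam until the beam floats level on its own, with nothing touching it. Nudge the poise along with light pushes on its pin, never clamping or forcing it; do not lean on the beam; and leave the pot, the dibber and the seed packet where they lie.

Things in the scene. Friction and masses are not known exactly. Their poses are not given: they have to be found in the camera images.
- jar: Round clear seed jar with a grey metal lid, 52 mm diameter, 69 mm tall, loose on the table at the left; the solid part to grip is 62 mm tall. Origin at the centre of its underside, z up. How full it is varies: 0.2 to 0.4 kg.
- stand: Fixed stand of the beam balance: grey base 130 x 100 x 20 mm with two aluminium posts 150 mm high and a white index plate that faces the robot. Origin at the centre of the base's underside; its y axis runs level, under the beam, towards the pan end (left); the beam's pivot axis is its x direction, 135 mm above the origin.
- beam: The aluminium beam, along its own y axis, 8 mm wide and 14 mm high, from 250 mm on the -y side (the poise arm, plain bar with graduations on the robot's side) to a fork on the +y side that carries the pan 140 mm from the pivot. The fork's crossbar is 59 mm from the pivot, its two arms run along y 48 mm either side of the beam's middle, so the jar is best held by fingers that close along the beam. A pointer hangs in front of the index plate. Origin on the pivot.
- tilt (a joint): Tilt of the beam about its pivot, rad, -0.10 to 0.10 between its stops: 0 is level, positive is pan end up and poise end down, negative is pan end down. It is a stable balance: near level it tilts about 0.0065 rad for each mm that the poise is off its balance place (too far in gives negative, too far out positive), and rests on a stop beyond about 15 mm; after a touch it takes about 1 s to settle. With the pan empty the beam lies on the stop with its pan end up.
- pan: Steel cup hung in the beam's fork on a trunnion, so that it stays upright: inside 58 mm wide at the floor and 66 mm at the rim, rim 12 mm above its floor. Two upright strips join it to the trunnion on the sides away from and towards the robot. Origin on the trunnion axis, 65 mm above the cup's floor. The pan moves 14 mm up or down from level with the beam.
- pan_floor (a point): Centre of the pan's inner floor, where the jar's underside rests.
- slide (a joint): Place of the poise along the beam, m, 0 to 0.165, growing outwards, away from the pan; its distance from the pivot is 0.055 plus this value. Sliding friction about 2 N, the poise stays where it is left. The poise (0.3 kg) balances a jar of 0.30 kg at 140 mm from the pivot, and needs 47 mm more per 0.1 kg; it starts near the pivot, too far in for any jar.
- poise: The sliding weight on the beam's right arm: dark steel block 30 x 26 x 48 mm round the beam with an upright round steel pin on top, 14 mm diameter, standing 50 mm above the block. Origin on the beam's middle line; block top 20 mm above it; pin top 70 mm above it; y along the beam. Pushing the pin tips the beam until the push is taken away. Poise and beam are to bear no more than 15 N from the robot, squeezing included: any firm grip is more.
- pin_top (a point): Centre of the top of the poise's pin.
- pot: Black plastic plant pot, 68 mm wide, 58 mm tall, a bystander. Origin at its underside.
- dibber: Wooden dibber, 158 mm long, lying on the table, a bystander.
- packet: Flat seed packet, 98 x 68 x 4 mm, lying on the table, a bystander.
Not all that is in view belongs to the job. What is meant by the jar is not blue or red, and is the smaller of those in its own colour.

How it is judged:
By the outcome, as a careful person would: the job done as asked, in the order asked, and still so for the second after the job is handed in, with the robot touching nothing.
It also fails if it takes over 72 s, if anything falls off the work surface, if the arm or the gripper's body presses on something with over 40 N, if the wrist force passes 120 N, or if a joint passes its speed limit or range.

## Robot

A 6-joint arm with a two-finger parallel gripper is mounted at the origin on the work surface; the furniture and walls round the work are solid. World frame = base frame: x ahead of the robot, y to its left, z up, the work surface at z = 0. Lengths are in mm, angles in degrees, forces in N, time in s.
With the tool pointing down it reaches from about 300 to 850 mm from the base axis. Payload 4.2 kg.
Tool frame: the origin (TCP) lies at the very end of the fingers, on their centre line; the grasp point (between the pads) lies env.pinch_z behind it (env.pinch_z is the distance from the TCP to the grasp point, in mm); z points along the fingers, y is the line along which they close (so a half turn about z gives the same grasp; the last joint's range is limited). The gripper opens to 91 mm and grips with 3 to 60 N. Pads are 32 mm wide; open, the fingers measure 118 mm over their backs; the gripper's body (76 mm by 178 mm) begins 60 mm behind the grasp point.
Start: joints at [66.349, 18.312, 89.639, -0, 72.044, -1.146], TCP at [220.1, 531.224, 213.976] pointing down, gripper open.
Joint ranges: [-177.97, 177.97], [-48.28, 115.42], [12.27, 149.76], [-77.06, 257.06], [2.81, 150.46], [-146.56, 146.56]. Speed limits (degrees/s): [147.25, 147.25, 180, 180, 180, 180].

## Interface

Orientations are given as [roll, pitch, yaw] about the fixed x, y, z axes, in that order (R = Rz(yaw) Ry(pitch) Rx(roll)).
In Python, from workcell import state, vision, job_done, env gives the robot as it stands.
- The arm moves only by the tool servo_tool, never from a script. Its argument "rows" is a list of rows, each a list of 5 numbers: the shift along the tool's x, y, z scaled (see below), then the turn about the tool's z scaled (see below), then the opening, from 0 (shut) to 1 (fully open). A call has 1 to 20 rows; each row is the pose to reach, as a shift and turn from the pose commanded when the call began, along the tool's axes at that moment; what a row does not reach only later rows make up. The controller multiplies each number of a shift by 200 mm and each number of a turn by 90 degrees. A row lasts 1/12 s, in which the tool goes at most 41.7 mm and 7.16 degrees, less where a joint would pass 70% of its speed; a pose out of reach is approached as far as the arm can. A call with a number of a shift or a turn outside -1 to 1 is refused whole. A call with a gripper value outside its range is refused whole. The fingers move at their own pace and stop on an object; "force" is the grip in N (left out, the last holds). Time passes only in rows, so rows that repeat a pose let the fingers close. It gives the time, the measured TCP pose, the force, the opening and the grip force at its end, in the units of the state.
- state(): the state, without advancing time (a new reading comes with each control period).
- vision.grab_frame(name): name is "scene" or "side" or "wrist"; returns the picture (420x560x3 uint8, red, green, blue); there is no depth.
- vision.camera_info(name): a dict with "vertical_fov" (degrees; the focal length in pixels is half the picture's height over the tangent of half this angle, whatever the lens; pixels are square), "cx", "cy" (the principal point, pixels), "T" (4x4, takes a point from camera to world coordinates). Camera axes: x right, y up, looking along -z (the intrinsics and any distortion apply to the point x, -y, -z); pixel columns grow to the right and rows downward; lengths in mm; the calibration is good to about 2 mm. The wrist camera is an equidistant fisheye: a pixel r from the principal point sees the ray r / f radians off the axis. A picture is of the moment at which its call begins: read the wrist's pose just before it. camera_info takes no time and is no camera call; for the wrist camera it gives the pose at the moment of the call.
- job_done(): hands the job in; it is judged then, once.
The state is a dict: "time_s": time; "qpos": joint angles; "qvel": joint speeds; "effort": joint torques, N m; "ee_pos": TCP position; "ee_rot": TCP orientation; "force": force on the tool from outside, world axes, zero at the start; "torque": the same for the moment, N m; "gripper_width": finger opening in mm; "gripper_force": force on a finger pad.
Only numpy, scipy, OpenCV 4.12 (cv2) and the standard library are available. Lean on these libraries where they do the work, as an engineer would, in place of code of your own. Each camera call takes 0.05 s, during which the arm holds its last target. There are 200 camera calls.

## Working session

There is one attempt and no reset: what is moved stays moved. The work goes in short steps, Python scripts to look and compute and a tool call to move; the robot and the scene stay as the last step left them, time stands still between calls to the robot, and variables do not carry over. Pictures are saved under pics/ and viewed, at most 10 in all, crops included, and the job is handed in when it is done.

Besides the shell and the picture viewer there is one more tool, called after "Request:" in YAML: its name, and indented under it one key for each argument. servo_tool: Moves the arm, as the interface text tells. Its arguments: {"type":"object","properties":{"rows":{"type":"array"},"force":{"type":"number"}},"required":["rows"]}

```bash
mkdir -p pics
python3 - <<'E'
from workcell import state, vision, env
import cv2
print(state(), env.pinch_z)
for n in("scene","side","wrist"):
    i=vision.camera_info(n);print(n,i)
    cv2.imwrite(f"pics/{n}0.png",vision.grab_frame(n)[:,:,::-1])
E
```

```text
{'time_s': 0.0, 'qpos': array([ 6.63496324e+01,  1.83512566e+01,  8.97056802e+01,  3.02360461e-04,
        7.20421445e+01, -1.14415342e+00]), 'qvel': array([ 0.00828474, -0.05631427,  0.00023169,  0.03005137,  0.03766465,
       -0.02494143]), 'effort': array([ 2.62516078e-03, -4.12461591e+01, -2.31972420e+01,  7.30457157e-02,
        4.58003778e-02, -1.47043397e-04]), 'ee_pos': array([219.88508797, 530.76496775, 213.12903788]), 'ee_rot': array([-1.79900944e+02, -2.26585627e-03,  1.57493690e+02]), 'force': array([ 0.55083529, -0.48338421, -0.0427446 ]), 'torque': array([ 0.05548821,  0.00578405, -0.02415383]), 'gripper_force': 0.0, 'gripper_width': 91.10142814876987} 18.8
scene {'vertical_fov': 55.72486279551548, 'cx': 279.80286789084727, 'cy': 202.85926253466545, 'T': array([[ 6.12938887e-01,  5.02955472e-01, -6.09378137e-01,
        -7.07899591e+01],
       [-7.90085444e-01,  3.98362107e-01, -4.65910531e-01,
        -3.22419190e+02],
       [ 8.42090788e-03,  7.67035478e-01,  6.41549424e-01,
         7.65504603e+02],
       [ 0.00000000e+00,  0.00000000e+00,  0.00000000e+00,
      
[... 201 characters left out ...]
],
       [-9.38901525e-02, -5.24309946e-01,  8.46335466e-01,
         1.15529476e+03],
       [-1.83227741e-02,  8.50856716e-01,  5.25078209e-01,
         7.61343763e+02],
       [ 0.00000000e+00,  0.00000000e+00,  0.00000000e+00,
         1.00000000e+00]])}
wrist {'vertical_fov': 65.70646984690485, 'cx': 280.73344936386343, 'cy': 207.10223951575514, 'T': array([[ 3.83337733e-01, -8.97195633e-01, -2.19299291e-01,
         1.57809352e+02],
       [ 9.23607108e-01,  3.72003052e-01,  9.25399300e-02,
         5.57373366e+02],
       [-1.44641539e-03, -2.38020431e-01,  9.71259071e-01,
         3.84484703e+02],
       [ 0.00000000e+00,  0.00000000e+00,  0.00000000e+00,
         1.00000000e+00]])}
```

View pics/scene0.png

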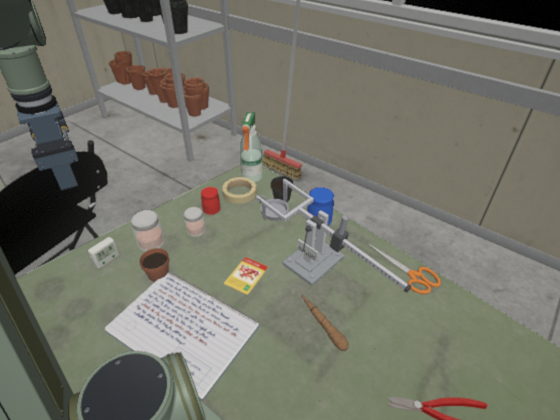

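View pics/side0.png

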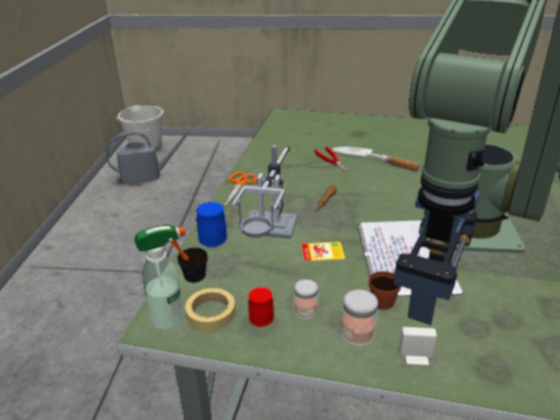

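View pics/wrist0.png

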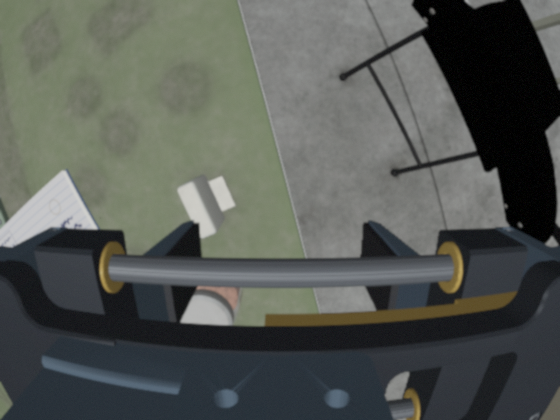

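Scene: small pink jar at (194,222), pan (275,210), poise near (341,235), beam end (408,287). Side: jar (306,298), pan (257,226). I'll zoom in on the balance in both pictures.

```bash
cat > h.py <<'E'
import numpy as np
from workcell import state, vision, env
def ray(n,u,v,i=None):
    i=i or vision.camera_info(n); f=210/np.tan(np.radians(i["vertical_fov"]/2)); T=i["T"]
    x,y=(u-i["cx"]),(v-i["cy"]); 
    if n=="wrist":
        r=np.hypot(x,y); a=r/f; d=np.array([np.sin(a)*x/r,-np.sin(a)*y/r,-np.cos(a)]) if r>0 else np.array([0,0,-1.])
    else: d=np.array([x/f,-y/f,-1]); d/=np.linalg.norm(d)
    return T[:3,3],T[:3,:3]@d
def plane(n,u,v,z,i=None):
    o,d=ray(n,u,v,i); return o+d*(z-o[2])/d[2]
def tri(a,b):
    (o1,d1),(o2,d2)=ray(*a),ray(*b)
    t=np.linalg.lstsq(np.c_[d1,-d2],o2-o1,rcond=None)[0]
    p,q=o1+t[0]*d1,o2+t[1]*d2
    return (p+q)/2,np.linalg.norm(p-q)
def proj(n,P,i=None):
    i=i or vision.camera_info(n); f=210/np.tan(np.radians(i["vertical_fov"]/2)); T=i["T"]
    c=T[:3,:3].T@(np.array(P)-T[:3,3])
    if n=="wrist":
        r=np.hypot(c[0],c[1]);a=np.arctan2(r,-c[2]);return i["cx"]+f*a*c[0]/r,i["cy"]-f*a*c[1]/r
    return i["cx"]+f*c[0]/-c[2],i["cy"]-f*c[1]/-c[2]
E
python3 - <<'E'
import cv2,numpy as np
a=cv2.imread("pics/scene0.png")[170:300,180:420]; b=cv2.imread("pics/side0.png")[140:320,200:330]
A=cv2.resize(a,None,fx=3.3,fy=3.3,interpolation=2);cv2.imwrite("pics/ca.png",A)
cv2.imwrite("pics/cb.png",cv2.resize(b,None,fx=3.3,fy=3.3,interpolation=2))
E
```

```text
(no output)
```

View pics/ca.png

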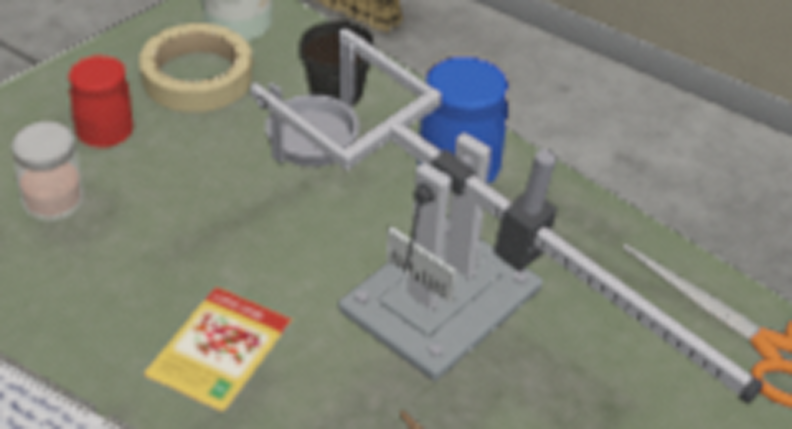

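View pics/cb.png

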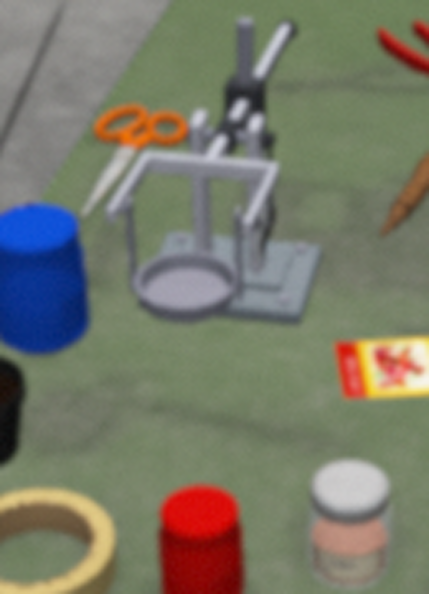

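Crops: jar lid centre A(46,140)/B(350,485), pan rim A(316,127)/B(186,282), pin top A(545,155)/B(245,20), beam end A(748,390)/B(289,28), fork tips A(258,90),(347,35)/B(242,212),(117,208).

Run:
```python
from h import *
np.set_printoptions(precision=1,suppress=True)
for n,a,b in [("lid",(46,140),(350,485)),("jarbase",(50,196),(350,572)),("pan rim",(316,127),(186,282)),("pin",(545,155),(245,20)),("end",(748,387),(289,28)),("forknear",(258,90),(242,212)),("forkfar",(347,35),(117,208)),("cornerL",(348,157),(277,170)),("cornerR",(438,97),(148,157)),("baseNearRight",(435,368),(318,240)),("baseNearLeft",(342,303),(303,312))]:
    print(n,*tri(("scene",180+a[0]/3.3,170+a[1]/3.3),("side",200+b[0]/3.3,140+b[1]/3.3)))
```

```text
lid [417.6 340.9  65.2] 5.884794549745591
jarbase [416.8 347.9  -0.7] 6.326373336612742
pan rim [541.8 161.2  91.1] 5.223015040795138
pin [517.3 -48.3 196.6] 2.8659128402284724
end [ 496.9 -216.9  110.8] 3.636053720308058
forknear [495.3 174.9 155.9] 4.533521266019448
forkfar [586.4 165.5 153.3] 4.753733302320239
cornerL [483.1  86.6 142.1] 6.173849945429804
cornerR [579.   74.2 142.2] 4.868669038571006
baseNearRight [457.6 -16.5  15.6] 0.9975292896084474
baseNearLeft [465.7  76.7  10.5] 6.694691917012826
```

```bash
cat >> h.py <<'E'
from scipy.spatial.transform import Rotation as Ro
def go(P,yaw=None):
    s=state(); R=Ro.from_euler("xyz",s["ee_rot"],degrees=True).as_matrix()
    d=R.T@(np.array(P)-s["ee_pos"])
    t=0 if yaw is None else -((yaw-s["ee_rot"][2]+180)%360-180)
    print("at",s["time_s"].__round__(2),s["ee_pos"].round(1),s["ee_rot"].round(1),"F",s["force"].round(1),"w",round(s["gripper_width"],1),"| shift",(d/200).round(4),"turn",round(t/90,4))
E
python3 -c "
from h import *
go((487,341,205),173.5)
for n,u,v in(('red',261,305),('big',360,317)):print(n,plane('side',u,v,35))"
```

```text
at 0.15 [220.  530.9 213.3] [-179.9    0.   157.5] F [ 1.1 -0.6 -0.8] w 91.5 | shift [-1.5969 -0.366   0.0421] turn -0.1778
red [505.44671441 370.28650012  35.        ]
big [305.78902834 390.04889515  35.        ]
```

Request:
servo_tool:
  rows:
    - [-0.2,-0.045,0.01,-0.06,1]
    - [-0.4,-0.09,0.01,-0.12,1]
    - [-0.6,-0.14,0.02,-0.178,1]
    - [-0.8,-0.183,0.02,-0.178,1]
    - [-0.98,-0.224,0.02,-0.178,1]

```text
time_s: 0.57
ee_pos: [385.4, 413.2, 209.6]
ee_rot: [-180.0, -0.0, 173.5]
force: [-0.0, 1.0, -0.3]
gripper_width: 91.3
gripper_force: 0.0
```

```bash
python3 -c "
from h import *
go((487,341,205),173.5)"
```

```text
at 0.57 [385.4 413.2 209.6] [-180.    -0.   173.5] F [-0.   1.  -0.3] w 91.3 | shift [-0.5454 -0.3012  0.0233] turn 0.0003
```

Request:
servo_tool:
  rows:
    - [-0.18,-0.1,0.01,0,1]
    - [-0.36,-0.2,0.02,0,1]
    - [-0.545,-0.3,0.023,0,1]
    - [-0.545,-0.3,0.023,0,1]
    - [-0.545,-0.3,0.023,0,1]

```text
time_s: 0.98
ee_pos: [486.8, 341.4, 204.6]
ee_rot: [-180.0, -0.1, 173.3]
force: [-1.4, 0.2, 0.0]
gripper_width: 91.2
gripper_force: 0.0
```

Run:
```python
from h import *
import cv2
go((417,341,205))
i=vision.camera_info("wrist"); im=vision.grab_frame("wrist")
cv2.imwrite("pics/w1.png",im[:,:,::-1])
print("expect lid at",proj("wrist",(417,342,69),i))
```

```text
at 0.98 [486.8 341.4 204.6] [-1.800e+02 -1.000e-01  1.733e+02] F [-1.4  0.2  0. ] w 91.2 | shift [ 0.3465 -0.0427 -0.0014] turn 0.0
expect lid at (np.float64(271.92801074330214), np.float64(126.93039643687537))
```

View pics/w1.png

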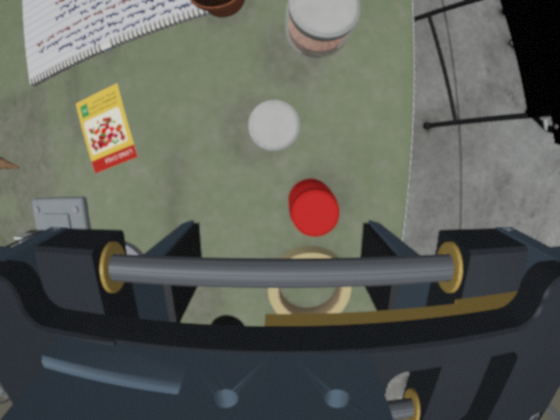

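Wrist picture: jar lid, a grey disc at (273.5,125), about where expected; the red one sits at (314,208), clear.

Run:
```python
from h import *
p=plane("wrist",273.5,125,69); q=plane("wrist",299,125,69); print(p,q)
go((p[0],p[1],120),173.5); go((p[0],p[1],17),173.5)
```

```text
[414.05966654 344.59205344  69.        ] [416.74671685 368.29403159  69.        ]
at 1.03 [485.6 342.4 204.8] [-1.800e+02 -1.000e-01  1.734e+02] F [-0.6  0.4 -0.1] w 91.2 | shift [ 0.3559 -0.03    0.4246] turn -0.0011
at 1.03 [485.6 342.4 204.8] [-1.800e+02 -1.000e-01  1.734e+02] F [-0.6  0.4 -0.1] w 91.2 | shift [ 0.3551 -0.0299  0.9396] turn -0.0011
```

Request:
servo_tool:
  rows:
    - [0.18,-0.014,0.05,0,1]
    - [0.356,-0.028,0.2,0,1]
    - [0.356,-0.028,0.4,0,1]
    - [0.356,-0.028,0.55,0,1]
    - [0.356,-0.028,0.7,0,1]
    - [0.356,-0.028,0.83,0,1]
    - [0.356,-0.028,0.9,0,1]
    - [0.356,-0.028,0.938,0,1]
    - [0.356,-0.028,0.938,0,1]

```text
time_s: 1.78
ee_pos: [412.2, 345.6, 16.4]
ee_rot: [-179.9, -0.1, 173.6]
force: [-0.4, -0.4, 0.1]
gripper_width: 91.3
gripper_force: 0.0
```

Request:
servo_tool:
  rows:
    - [0,0,0,0,0.7]
    - [0,0,0,0,0.6]
    - [0,0,0,0,0.4]
    - [0,0,0,0,0.4]
    - [0,0,0,0,0.4]
    - [0,0,0,0,0.4]
    - [0,0,0,0,0.4]
    - [0,0,0,0,0.4]
  force: 22

```text
time_s: 2.45
ee_pos: [414.1, 344.6, 18.2]
ee_rot: [-179.9, -0.0, 173.5]
force: [0.1, -3.8, 6.5]
gripper_width: 51.2
gripper_force: 22.0
```

Request:
servo_tool:
  rows:
    - [0,0,-0.05,0,0.4]
    - [0,0,-0.15,0,0.4]
    - [0,0,-0.3,0,0.4]
    - [0,0,-0.5,0,0.4]
    - [0,0,-0.7,0,0.4]
    - [0,0,-0.88,0,0.4]
    - [0,0,-1.0,0,0.4]
    - [0,0,-1.0,0,0.4]

```text
time_s: 3.12
ee_pos: [416.5, 347.7, 223.8]
ee_rot: [179.5, 0.5, 173.5]
force: [0.4, 0.4, -2.4]
gripper_width: 51.2
gripper_force: 22.0
```

```bash
python3 -c "
from h import *
go((612,152,225),173.5)"
```

```text
at 3.12 [416.5 347.7 223.8] [179.5   0.5 173.5] F [ 0.4  0.4 -2.4] w 51.2 | shift [-1.0821 -0.8615 -0.0051] turn 0.0001
```

Request:
servo_tool:
  rows:
    - [-0.1,-0.09,0,0,0.4]
    - [-0.24,-0.21,0,0,0.4]
    - [-0.38,-0.33,0,0,0.4]
    - [-0.52,-0.45,0,0,0.4]
    - [-0.66,-0.58,0,0,0.4]
    - [-0.8,-0.7,0,0,0.4]
    - [-0.92,-0.8,0,0,0.4]
    - [-0.98,-0.86,0,0,0.4]
    - [-0.98,-0.86,0,0,0.4]
    - [-0.98,-0.86,0,0,0.4]
    - [-0.98,-0.86,0,0,0.4]

```text
time_s: 4.03
ee_pos: [588.3, 152.8, 216.3]
ee_rot: [180.0, -0.2, 173.5]
force: [-0.4, 1.0, -3.3]
gripper_width: 51.3
gripper_force: 22.0
```

Run:
```python
from h import *
import cv2
i=vision.camera_info("wrist"); im=vision.grab_frame("wrist")
go((541,160,225),173.5)
cv2.imwrite("pics/w2.png",im[:,:,::-1])
np.save("i2.npy",i,allow_pickle=True)
print(proj("wrist",(541.8,161,95),i))
```

```text
at 4.08 [588.3 153.1 216.7] [ 1.800e+02 -1.000e-01  1.736e+02] F [-0.4 -0.  -2.1] w 51.1 | shift [ 0.2391  0.0075 -0.0408] turn 0.0007
(np.float64(283.0782150969122), np.float64(151.76836720673282))
```

View pics/w2.png

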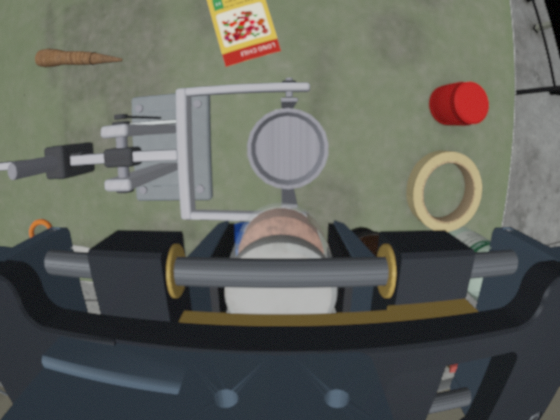

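Wrist picture: pan rim centre (288.5,148), radius ~40; near fork arm from (183,93) to (308,87), pivot block ~(118,158), poise (68,160).

Run:
```python
from h import *
np.set_printoptions(precision=1,suppress=True)
i=np.load("i2.npy",allow_pickle=True).item()
f=lambda u,v,z:plane("wrist",u,v,z,i)
p=f(288.5,148,96); print("pan",p, f(328.5,148,96)-p)
a,b=f(183,93,141+7),f(308,87,150+7)
for n,q in(("near",b-a),("corners",f(185,216,148)-a),("pan-pivot",f(288.5,148,96)-f(118,158,142)),("beam",f(165,155,145)-f(22,169,130))):
    print(n,q,np.degrees(np.arctan2(q[1],q[0])),np.linalg.norm(q[:2]))
print("pivot",f(118,158,145))
go((p[0],p[1],180),173.5)
```

```text
pan [538.9 166.2  96. ] [ 3.7 35.9  0. ]
near [ 9.6 91.8  9. ] 84.04084182145044 92.32852251113461
corners [ 94.3 -12.9   0. ] -7.791568794392706 95.15253266299344
pan-pivot [ 14.4 140.3 -46. ] 84.13432012751092 141.0175563030035
beam [ 14.1 172.3  15. ] 85.30594448260628 172.84787971471349
pivot [524.5  27.6 145. ]
at 4.08 [588.3 153.1 216.7] [180.   -0.1 173.6] F [-0.4 -0.  -2.1] w 51.1 | shift [0.3 0.  0.2] turn 0.0007
```

Request:
servo_tool:
  rows:
    - [0.08,0.012,0,0,0.4]
    - [0.17,0.025,0.02,0,0.4]
    - [0.253,0.037,0.08,0,0.4]
    - [0.253,0.037,0.2,0,0.4]
    - [0.253,0.037,0.32,0,0.4]
    - [0.253,0.037,0.42,0,0.4]
    - [0.253,0.037,0.45,0,0.4]
    - [0.253,0.037,0.45,0,0.4]
    - [0.253,0.037,0.45,0,0.4]
    - [0.253,0.037,0.45,0,0.4]

```text
time_s: 4.92
ee_pos: [541.0, 166.1, 129.3]
ee_rot: [179.9, 0.2, 173.5]
force: [0.5, 0.7, -3.5]
gripper_width: 51.2
gripper_force: 22.0
```

Run:
```python
from h import *
import cv2
go((538.9,166.2,127),173.5)
a=vision.grab_frame("scene"); b=vision.grab_frame("side")
cv2.imwrite("pics/s3.png",a[:,:,::-1]);cv2.imwrite("pics/d3.png",b[:,:,::-1])
A=cv2.resize(a[140:270,220:340],None,fx=3.3,fy=3.3,interpolation=2);B=cv2.resize(b[150:280,200:320],None,fx=3.3,fy=3.3,interpolation=2)
cv2.imwrite("pics/c3.png",np.hstack([A,B])[:,:,::-1])
```

```text
at 4.92 [541.  166.1 129.3] [179.9   0.2 173.5] F [ 0.5  0.7 -3.5] w 51.2 | shift [ 0.0105 -0.0005  0.0113] turn 0.0005
```

View pics/c3.png

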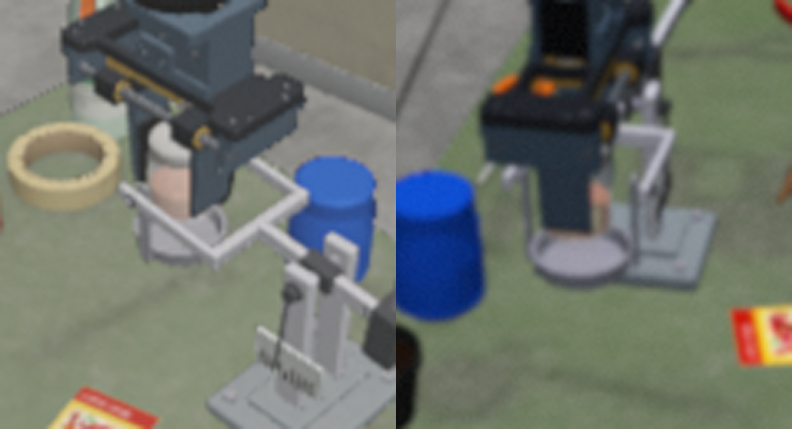

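Run:
```python
from h import *
import cv2
print("pan proj (scene seen 275.8,208.5; side 256.4,225.5)",proj("scene",(538.9,166.2,96)),proj("side",(538.9,166.2,96)))
b=cv2.imread("pics/d3.png").astype(int); m=(b[:,:,2]-b[:,:,0]>18)&(b[:,:,2]-b[:,:,1]>8)
for v in range(196,226,3):
    u=np.where(m[v,235:275])[0]+235; print(v,u.min() if len(u) else 0,u.max() if len(u) else 0)
s=cv2.imread("pics/s3.png").astype(int); m=(s[:,:,2]-s[:,:,0]>18)&(s[:,:,2]-s[:,:,1]>8)
print("scene")
for v in range(178,210,3):
    u=np.where(m[v,255:290])[0]+255; print(v,u.min() if len(u) else 0,u.max() if len(u) else 0)
P=np.array([541,166,112.])
for n in("scene","side"):
    c=vision.camera_info(n)["T"][:3,0]; c=c*[1,1,0]; c/=np.linalg.norm(c)
    for z in(112,145,170): print(n,z,[np.round(proj(n,[541,166,z]+c*k),1) for k in(-26,0,26)])
```

```text
pan proj (scene seen 275.8,208.5; side 256.4,225.5) (np.float64(272.8572661978525), np.float64(207.58574368058626)) (np.float64(256.36704635542793), np.float64(224.25611624535574))
196 0 0
199 0 0
202 0 0
205 260 261
208 259 264
211 259 264
214 262 263
217 262 263
220 0 0
223 0 0
scene
178 281 282
181 279 280
184 279 280
187 255 255
190 255 270
193 255 277
196 266 277
199 266 277
202 268 277
205 272 276
208 0 0
scene 112 [array([263.3, 202.4]), array([273.4, 202.5]), array([283.5, 202.5])]
scene 145 [array([263. , 192.3]), array([273.4, 192.4]), array([283.7, 192.5])]
scene 170 [array([262.9, 184.4]), array([273.4, 184.5]), array([283.9, 184.5])]
side 112 [array([243.9, 218.6]), array([255.2, 218.4]), array([266.5, 218.2])]
side 145 [array([243.2, 206.4]), array([254.6, 206.2]), array([266. , 206.1])]
side 170 [array([242.6, 197. ]), array([254.2, 196.8]), array([265.7, 196.6])]
```

Request:
servo_tool:
  rows:
    - [0.01,-0.01,0.0,0,0.4]
    - [0.01,-0.01,0.03,0,0.4]
    - [0.01,-0.01,0.06,0,0.4]
    - [0.01,-0.01,0.08,0,0.4]
    - [0.01,-0.01,0.1,0,0.4]
    - [0.01,-0.01,0.115,0,0.4]
    - [0.01,-0.01,0.115,0,0.4]

```text
time_s: 5.6
ee_pos: [537.3, 163.5, 103.8]
ee_rot: [-180.0, -0.1, 173.5]
force: [-0.3, -0.7, -2.4]
gripper_width: 51.1
gripper_force: 22.0
```

Request:
servo_tool:
  rows:
    - [0,0,0.01,0,0.4]
    - [0,0,0.02,0,0.4]
    - [0,0,0.03,0,0.4]
    - [0,0,0.04,0,0.4]
    - [0,0,0.05,0,0.4]
    - [0,0,0.06,0,0.4]
    - [0,0,0.06,0,0.4]

```text
time_s: 6.18
ee_pos: [537.9, 163.6, 92.4]
ee_rot: [180.0, 0.0, 173.5]
force: [0.7, 0.4, -2.0]
gripper_width: 51.1
gripper_force: 22.0
```

Request:
servo_tool:
  rows:
    - [0,0,0.01,0,0.4]
    - [0,0,0.02,0,0.4]
    - [0,0,0.03,0,0.4]
    - [0,0,0.04,0,0.4]
    - [0,0,0.05,0,0.4]
    - [0,0,0.06,0,0.4]
    - [0,0,0.07,0,0.4]
    - [0,0,0.08,0,0.4]
    - [0,0,0.08,0,0.4]
    - [0,0,0.08,0,0.4]

```text
time_s: 7.02
ee_pos: [537.8, 163.6, 76.6]
ee_rot: [180.0, -0.0, 173.5]
force: [-0.2, -0.8, -1.1]
gripper_width: 51.4
gripper_force: 22.0
```

Run:
```python
from h import *
import cv2
go((538.9,164,74),173.5)
a=vision.grab_frame("scene"); b=vision.grab_frame("side")
cv2.imwrite("pics/s4.png",a[:,:,::-1]);cv2.imwrite("pics/d4.png",b[:,:,::-1])
A=cv2.resize(a[150:260,230:350],None,fx=3.3,fy=3.3,interpolation=2);B=cv2.resize(b[150:260,200:320],None,fx=3.3,fy=3.3,interpolation=2)
cv2.imwrite("pics/c4.png",np.hstack([A,B])[:,:,::-1])
```

```text
at 7.02 [537.8 163.6  76.6] [180.   -0.  173.5] F [-0.2 -0.8 -1.1] w 51.4 | shift [-0.005   0.0025  0.0132] turn 0.0002
```

View pics/c4.png

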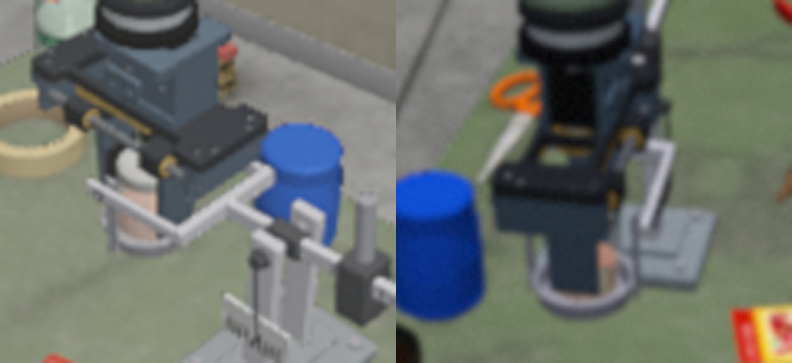

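The jar sits inside the pan (side: bottom at (585,300) within the rim), and the beam has followed down. I'll lower it the last few mm, then release.

Request:
servo_tool:
  rows:
    - [0,0,0.005,0,0.4]
    - [0,0,0.01,0,0.4]
    - [0,0,0.015,0,0.4]
    - [0,0,0.015,0,0.4]
    - [0,0,0.015,0,0.4]

```text
time_s: 7.53
ee_pos: [537.8, 163.7, 73.8]
ee_rot: [180.0, 0.0, 173.5]
force: [0.5, 0.5, -1.8]
gripper_width: 51.0
gripper_force: 22.0
```

Request:
servo_tool:
  rows:
    - [0,0,0.004,0,0.4]
    - [0,0,0.008,0,0.4]
    - [0,0,0.01,0,0.4]
    - [0,0,0.01,0,0.4]

```text
time_s: 7.87
ee_pos: [537.9, 163.5, 72.0]
ee_rot: [-180.0, 0.0, 173.5]
force: [-0.7, -0.3, 2.9]
gripper_width: 51.6
gripper_force: 22.0
```

Contact at the lower stop. Release gently.

Request:
servo_tool:
  rows:
    - [0,0,0,0,0.58]
    - [0,0,0,0,0.6]
    - [0,0,0,0,0.65]
    - [0,0,0,0,0.7]
    - [0,0,0,0,0.75]
    - [0,0,0,0,0.78]
    - [0,0,0,0,0.78]
  force: 5

```text
time_s: 8.45
ee_pos: [537.9, 163.6, 71.7]
ee_rot: [180.0, 0.0, 173.5]
force: [0.6, 0.9, 1.1]
gripper_width: 71.1
gripper_force: 0.0
```

Request:
servo_tool:
  rows:
    - [0,0,-0.04,0,0.78]
    - [0,0,-0.12,0,0.78]
    - [0,0,-0.25,0,0.78]
    - [0,0,-0.42,0,0.78]
    - [0,0,-0.6,0,0.78]
    - [0,0,-0.8,0,0.78]
    - [0,0,-0.95,0,0.78]
    - [0,0,-0.95,0,0.78]

```text
time_s: 9.12
ee_pos: [541.0, 164.5, 269.9]
ee_rot: [179.7, 0.8, 173.5]
force: [0.6, 0.1, 0.2]
gripper_width: 71.0
gripper_force: 0.0
```

Run:
```python
from h import *
import cv2
go((530,30,260),173.5)
for n in("scene","side"): cv2.imwrite(f"pics/{n}5.png",vision.grab_frame(n)[:,:,::-1])
b=cv2.imread("pics/side5.png").astype(int);s=cv2.imread("pics/scene5.png").astype(int)
for n,m,(u0,u1,v0,v1) in(("side",b,(225,290,180,250)),("scene",s,(250,300,160,230))):
    k=(m[:,:,2]-m[:,:,0]>18)&(m[:,:,2]-m[:,:,1]>8); y,x=np.where(k[v0:v1,u0:u1]); print(n,len(x),x.min()+u0,x.max()+u0,y.min()+v0,y.max()+v0)
print("expected pan centre low",proj("side",(538,163,80)),proj("scene",(538,163,80)))
```

```text
at 9.12 [541.  164.5 269.9] [179.7   0.8 173.5] F [0.6 0.1 0.2] w 71.0 | shift [-0.0208 -0.6747  0.0459] turn 0.0001
side 335 228 266 180 241
scene 698 250 299 160 223
expected pan centre low (np.float64(257.1917723429865), np.float64(229.19490221189912)) (np.float64(273.6179963353298), np.float64(212.91168129986656))
```

Request:
servo_tool:
  rows:
    - [0,-0.15,0,0,0.5]
    - [0,-0.35,0,0,0.5]
    - [0.01,-0.55,0,0,0.5]
    - [0.01,-0.75,0,0,0.5]
    - [0.01,-0.92,0,0,0.5]
    - [0.01,-1.0,0,0,0.5]
    - [0.01,-1.0,0,0,0.5]
    - [0.01,-1.0,0,0,0.5]

```text
time_s: 9.88
ee_pos: [512.4, -35.2, 260.4]
ee_rot: [180.0, -0.2, 173.4]
force: [-0.3, -0.7, -0.2]
gripper_width: 45.6
gripper_force: 0.0
```

Run:
```python
from h import *
import cv2
i=vision.camera_info("wrist");im=vision.grab_frame("wrist");cv2.imwrite("pics/w6.png",im[:,:,::-1])
s=vision.grab_frame("scene");b=vision.grab_frame("side")
cv2.imwrite("pics/s6.png",s[:,:,::-1]);cv2.imwrite("pics/d6.png",b[:,:,::-1])
go((516,-34,181),173.5)
print("pin expected", proj("wrist",(516,-34,211),i),proj("scene",(516,-34,211)))
h=lambda a,w:cv2.resize(a,(w,400))
cv2.imwrite("pics/c6.png",np.hstack([cv2.resize(s[150:310,240:430],(475,400)),cv2.resize(b[130:260,215:320],(323,400))])[:,:,::-1])
# track beam end cap between scene0 (+0.1) and now (-0.1)
a0=cv2.imread("pics/scene0.png");g=lambda a:cv2.GaussianBlur(cv2.cvtColor(a,7),(0,0),1)
t=g(a0)[276:300,396:420]; G=g(s)
r=cv2.matchTemplate(G[250:320,370:440],t,5);_,v,_,l=cv2.minMaxLoc(r);print("cap",v,l[0]+370-396,l[1]+250-276)
```

```text
at 10.03 [513.1 -33.8 261. ] [ 1.800e+02 -1.000e-01  1.736e+02] F [-0.2  0.  -1. ] w 45.3 | shift [-1.520e-02  2.000e-04  4.002e-01] turn 0.001
pin expected (np.float64(281.95317717623726), np.float64(230.09260627772915)) (np.float64(339.37483662075863), np.float64(210.02930028080738))
cap 0.8530348539352417 4 -16
```

View pics/c6.png

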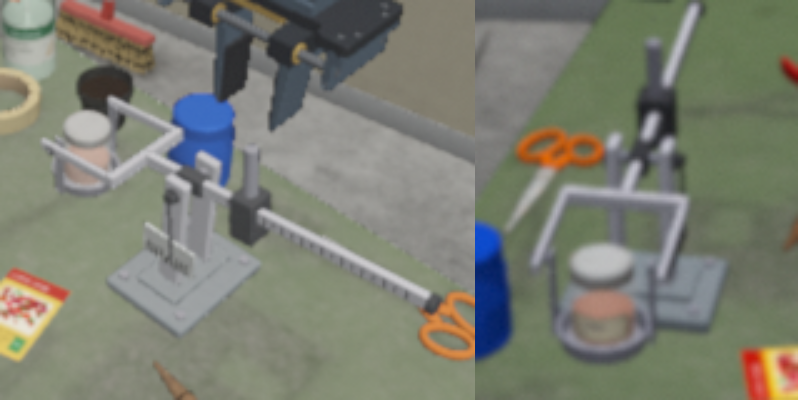

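The jar stands upright in the pan with the beam on its pan-down stop. The pin is at scene (340,210), as predicted. I'll straddle it.

Request:
servo_tool:
  rows:
    - [-0.015,0,0.1,0,0.5]
    - [-0.015,0,0.22,0,0.5]
    - [-0.015,0,0.32,0,0.5]
    - [-0.015,0,0.38,0,0.5]
    - [-0.015,0,0.4,0,0.5]
    - [-0.015,0,0.4,0,0.5]

```text
time_s: 10.53
ee_pos: [515.7, -34.1, 180.6]
ee_rot: [180.0, -0.2, 173.6]
force: [-0.3, 0.0, 0.7]
gripper_width: 45.2
gripper_force: 0.0
```

Request:
servo_tool:
  rows:
    - [0,-0.02,0,0,0.5]
    - [0,-0.04,0,0,0.5]
    - [0,-0.06,0,0,0.5]
    - [0,-0.08,0,0,0.5]
    - [0,-0.1,0,0,0.5]
    - [0,-0.12,0,0,0.5]

```text
time_s: 11.03
ee_pos: [514.1, -59.3, 182.3]
ee_rot: [179.9, 0.1, 173.5]
force: [1.2, 2.2, -0.3]
gripper_width: 45.5
gripper_force: 1.2
```

Request:
servo_tool:
  rows:
    - [0,-0.02,0,0,0.5]
    - [0,-0.04,0,0,0.5]
    - [0,-0.06,0,0,0.5]
    - [0,-0.08,0,0,0.5]
    - [0,-0.1,0,0,0.5]
    - [0,-0.12,0,0,0.5]
    - [0,-0.14,0,0,0.5]
    - [0,-0.16,0,0,0.5]
    - [0,-0.18,0,0,0.5]
    - [0,-0.2,0,0,0.5]
    - [0,-0.22,0,0,0.5]
    - [0,-0.235,0,0,0.5]
    - [0,-0.24,0,0,0.5]
    - [0,-0.24,0,0,0.5]

```text
time_s: 12.2
ee_pos: [507.8, -107.2, 181.7]
ee_rot: [-180.0, -0.0, 173.5]
force: [0.8, 0.9, -0.3]
gripper_width: 45.4
gripper_force: 0.4
```

Request:
servo_tool:
  rows:
    - [0,0.03,0,0,0.5]
    - [0,0.06,0,0,0.5]
    - [0,0.075,0,0,0.5]
    - [0,0.075,0,0,0.5]
    - [0,0.075,0,0,0.5]
    - [0,0.075,0,0,0.5]
    - [0,0.075,0,0,0.5]
    - [0,0.075,0,0,0.5]
    - [0,0.075,0,0,0.5]
    - [0,0.075,0,0,0.5]
    - [0,0.075,0,0,0.5]
    - [0,0.075,0,0,0.5]
    - [0,0.075,0,0,0.5]
    - [0,0.075,0,0,0.5]
    - [0,0.075,0,0,0.5]
    - [0,0.075,0,0,0.5]

```text
time_s: 13.53
ee_pos: [509.8, -91.9, 181.7]
ee_rot: [180.0, 0.0, 173.5]
force: [0.8, -0.7, -0.1]
gripper_width: 45.4
gripper_force: 0.0
```

```bash
cat > tilt.py <<'E'
from h import *
import cv2
# tilt from the beam's end cap (scene): template from the -0.1 picture, subpixel by upsampling; +0.1 picture = scene0
g=lambda a:cv2.resize(cv2.GaussianBlur(cv2.cvtColor(a,6),(0,0),1),None,fx=4,fy=4,interpolation=2).astype(np.float32)
def find(im,T,box):
    u,v,w,h=[4*k for k in box]; u0,v0=u-60,v-100
    r=cv2.matchTemplate(g(im)[v0:v+h+100,u0:u+w+60],T,5); _,s,_,l=cv2.minMaxLoc(r)
    return round(float(s),2),(l[0]-60)/4,(l[1]-100)/4
def tilt(tag):
    np.set_printoptions(precision=3,suppress=True)
    lo={"scene":cv2.imread("pics/s6.png"),"side":cv2.imread("pics/d6.png")}
    hi={n:cv2.imread(f"pics/{n}0.png") for n in lo}
    for n,box in(("scene",(405,261,14,14)),("scene",(248,196,14,14)),("side",(284,127,14,14)),("side",(230,208,12,12))):
        now=np.mean([vision.grab_frame(n)[:,:,::-1] for _ in range(3)],0).astype(np.uint8)
        cv2.imwrite(f"pics/{n}_{tag}.png",now)
        u,v,w,h=box; T=g(lo[n])[4*v:4*(v+h),4*u:4*(u+w)]
        a,b=find(hi[n],T,box),find(now,T,box)
        print(n,box[:2],"hi",a,"now",b,"tilt",round(-.1+.2*b[2]/a[2],4) if a[2] else None)
    go((515,-60,181))
E
python3 -c "from tilt import *; tilt('t1')"
```

```text
scene (405, 261) hi (0.95, -5.0, 16.25) now (1.0, 0.0, 0.5) tilt -0.0938
scene (248, 196) hi (0.7, 3.25, -7.0) now (0.99, 0.0, -0.25) tilt -0.0929
side (284, 127) hi (0.96, -0.5, 15.5) now (0.75, -14.75, 14.5) tilt 0.0871
side (230, 208) hi (0.78, -0.5, -10.5) now (1.0, 0.0, -0.25) tilt -0.0952
at 14.13 [509.8 -91.8 181.7] [180.    0.  173.5] F [-0.4  0.1 -0. ] w 45.5 | shift [-0.008  0.161  0.004] turn 0.0
```

Only three of the views agree (the side cap is hidden by the arm): tilt about -0.094, so about 14 mm short. I'll push 12 further.

Request:
servo_tool:
  rows:
    - [0,-0.03,0,0,0.5]
    - [0,-0.06,0,0,0.5]
    - [0,-0.075,0,0,0.5]
    - [0,-0.09,0,0,0.5]
    - [0,-0.1,0,0,0.5]
    - [0,-0.11,0,0,0.5]
    - [0,-0.12,0,0,0.5]
    - [0,-0.13,0,0,0.5]
    - [0,-0.137,0,0,0.5]
    - [0,-0.137,0,0,0.5]

```text
time_s: 14.97
ee_pos: [506.7, -119.4, 181.7]
ee_rot: [-180.0, 0.0, 173.5]
force: [-1.0, 1.2, -2.4]
gripper_width: 45.5
gripper_force: 0.7
```

Request:
servo_tool:
  rows:
    - [0,0.02,0,0,0.5]
    - [0,0.05,0,0,0.5]
    - [0,0.075,0,0,0.5]
    - [0,0.075,0,0,0.5]
    - [0,0.075,0,0,0.5]
    - [0,0.075,0,0,0.5]
    - [0,0.075,0,0,0.5]
    - [0,0.075,0,0,0.5]
    - [0,0.075,0,0,0.5]
    - [0,0.075,0,0,0.5]
    - [0,0.075,0,0,0.5]
    - [0,0.075,0,0,0.5]
    - [0,0.075,0,0,0.5]
    - [0,0.075,0,0,0.5]
    - [0,0.075,0,0,0.5]
    - [0,0.075,0,0,0.5]
    - [0,0.075,0,0,0.5]

```text
time_s: 16.38
ee_pos: [508.4, -104.1, 181.7]
ee_rot: [180.0, 0.0, 173.5]
force: [0.5, 0.4, 0.5]
gripper_width: 45.6
gripper_force: 0.0
```

```bash
python3 -c "from tilt import *; tilt('t2')"
```

```text
scene (405, 261) hi (0.95, -5.0, 16.25) now (1.0, -0.25, 0.75) tilt -0.0908
scene (248, 196) hi (0.7, 3.25, -7.0) now (0.99, 0.0, -0.25) tilt -0.0929
side (284, 127) hi (0.96, -0.5, 15.5) now (0.84, -15.0, -5.0) tilt -0.1645
side (230, 208) hi (0.78, -0.5, -10.5) now (0.99, -0.25, 0.0) tilt -0.1
at 16.98 [ 508.4 -104.1  181.7] [180.    0.  173.5] F [-0.8  0.4 -0.4] w 45.4 | shift [-0.008  0.223  0.004] turn 0.0
```

Request:
servo_tool:
  rows:
    - [0,-0.03,0,0,0.5]
    - [0,-0.06,0,0,0.5]
    - [0,-0.075,0,0,0.5]
    - [0,-0.09,0,0,0.5]
    - [0,-0.1,0,0,0.5]
    - [0,-0.11,0,0,0.5]
    - [0,-0.12,0,0,0.5]
    - [0,-0.13,0,0,0.5]
    - [0,-0.137,0,0,0.5]
    - [0,-0.137,0,0,0.5]

```text
time_s: 17.82
ee_pos: [505.3, -131.6, 181.7]
ee_rot: [-180.0, 0.0, 173.5]
force: [0.5, 2.1, -1.3]
gripper_width: 45.1
gripper_force: 0.7
```

Request:
servo_tool:
  rows:
    - [0,0.02,0,0,0.5]
    - [0,0.05,0,0,0.5]
    - [0,0.075,0,0,0.5]
    - [0,0.075,0,0,0.5]
    - [0,0.075,0,0,0.5]
    - [0,0.075,0,0,0.5]
    - [0,0.075,0,0,0.5]
    - [0,0.075,0,0,0.5]
    - [0,0.075,0,0,0.5]
    - [0,0.075,0,0,0.5]
    - [0,0.075,0,0,0.5]
    - [0,0.075,0,0,0.5]
    - [0,0.075,0,0,0.5]
    - [0,0.075,0,0,0.5]
    - [0,0.075,0,0,0.5]
    - [0,0.075,0,0,0.5]
    - [0,0.075,0,0,0.5]

```text
time_s: 19.23
ee_pos: [507.0, -116.5, 181.7]
ee_rot: [180.0, -0.0, 173.5]
force: [0.4, -0.5, -0.1]
gripper_width: 45.1
gripper_force: 0.0
```

```bash
sed -i 's/("side",(284,127,14,14)),//; s/range(3)/range(2)/' tilt.py; python3 -c "from tilt import *; tilt('t3')"
```

```text
scene (405, 261) hi (0.95, -5.0, 16.25) now (0.94, -1.25, 6.5) tilt -0.02
scene (248, 196) hi (0.7, 3.25, -7.0) now (0.87, 1.0, -3.0) tilt -0.0143
side (230, 208) hi (0.78, -0.5, -10.5) now (0.98, -0.5, -4.0) tilt -0.0238
at 19.53 [ 507.  -116.5  181.7] [180.    0.  173.5] F [ 0.1 -0.1  0. ] w 45.9 | shift [-0.008  0.285  0.004] turn 0.0
```

Tilt is about -0.02, so 3 mm more.

Request:
servo_tool:
  rows:
    - [0,-0.03,0,0,0.5]
    - [0,-0.06,0,0,0.5]
    - [0,-0.07,0,0,0.5]
    - [0,-0.076,0,0,0.5]
    - [0,-0.081,0,0,0.5]
    - [0,-0.086,0,0,0.5]
    - [0,-0.09,0,0,0.5]
    - [0,-0.09,0,0,0.5]

```text
time_s: 20.2
ee_pos: [505.0, -134.4, 181.8]
ee_rot: [180.0, 0.0, 173.5]
force: [-0.1, 0.5, 0.0]
gripper_width: 46.0
gripper_force: 0.0
```

Request:
servo_tool:
  rows:
    - [0,0.02,0,0,0.5]
    - [0,0.05,0,0,0.5]
    - [0,0.075,0,0,0.5]
    - [0,0.075,0,0,0.5]
    - [0,0.075,0,0,0.5]
    - [0,0.075,0,0,0.5]
    - [0,0.075,0,0,0.5]
    - [0,0.075,0,0,0.5]
    - [0,0.075,0,0,0.5]
    - [0,0.075,0,0,0.5]
    - [0,0.075,0,0,0.5]
    - [0,0.075,0,0,0.5]
    - [0,0.075,0,0,0.5]
    - [0,0.075,0,0,0.5]
    - [0,0.075,0,0,0.5]
    - [0,0.075,0,0,0.5]
    - [0,0.075,0,0,0.5]

```text
time_s: 21.62
ee_pos: [506.7, -119.4, 181.7]
ee_rot: [180.0, -0.0, 173.5]
force: [0.6, 0.9, 0.0]
gripper_width: 45.4
gripper_force: 0.0
```

```bash
python3 -c "from tilt import *; tilt('t4')"
```

```text
scene (405, 261) hi (0.95, -5.0, 16.25) now (0.94, -1.25, 6.5) tilt -0.02
scene (248, 196) hi (0.7, 3.25, -7.0) now (0.87, 1.0, -3.0) tilt -0.0143
side (230, 208) hi (0.78, -0.5, -10.5) now (0.98, -0.5, -4.0) tilt -0.0238
at 21.92 [ 506.7 -119.5  181.7] [180.   -0.  173.5] F [ 0.1 -0.   0.4] w 45.5 | shift [-0.008  0.3    0.004] turn 0.0
```

Request:
servo_tool:
  rows:
    - [0,-0.03,0,0,0.5]
    - [0,-0.06,0,0,0.5]
    - [0,-0.075,0,0,0.5]
    - [0,-0.08,0,0,0.5]
    - [0,-0.085,0,0,0.5]
    - [0,-0.09,0,0,0.5]
    - [0,-0.09,0,0,0.5]
    - [0,-0.09,0,0,0.5]

```text
time_s: 22.58
ee_pos: [504.6, -137.1, 181.6]
ee_rot: [180.0, -0.0, 173.5]
force: [1.0, 1.7, -1.3]
gripper_width: 45.8
gripper_force: 0.7
```

```bash
sed -i 's/range(2)/range(1)/' tilt.py; python3 -c "from tilt import *; tilt('t5')"
```

```text
scene (405, 261) hi (0.95, -5.0, 16.25) now (0.94, -1.25, 6.5) tilt -0.02
scene (248, 196) hi (0.7, 3.25, -7.0) now (0.87, 0.75, -3.25) tilt -0.0071
side (230, 208) hi (0.78, -0.5, -10.5) now (0.98, -0.5, -4.0) tilt -0.0238
at 22.73 [ 504.6 -137.1  181.7] [180.   -0.  173.5] F [1.  0.7 0.2] w 46.2 | shift [-0.008  0.389  0.004] turn 0.0
```

Request:
servo_tool:
  rows:
    - [0,-0.01,0,0,0.5]
    - [0,-0.02,0,0,0.5]
    - [0,-0.03,0,0,0.5]
    - [0,-0.035,0,0,0.5]
    - [0,-0.035,0,0,0.5]

```text
time_s: 23.15
ee_pos: [503.8, -144.7, 181.7]
ee_rot: [-180.0, 0.0, 173.5]
force: [0.3, 1.1, -0.5]
gripper_width: 45.5
gripper_force: 0.6
```

```bash
python3 -c "from tilt import *; tilt('t6')"
```

```text
scene (405, 261) hi (0.95, -5.0, 16.25) now (0.94, -1.25, 6.75) tilt -0.0169
scene (248, 196) hi (0.7, 3.25, -7.0) now (0.87, 0.75, -3.25) tilt -0.0071
side (230, 208) hi (0.78, -0.5, -10.5) now (0.98, -0.5, -4.0) tilt -0.0238
at 23.3 [ 503.8 -144.6  181.8] [-180.     0.   173.5] F [ 0.1  1.7 -0.8] w 45.6 | shift [-0.008  0.426  0.004] turn 0.0
```

Run:
```python
from h import *
import cv2
L=lambda n:cv2.imread(f"pics/{n}.png",0).astype(float)
for n,rs in(("scene",{"cap":(400,420,260,300),"fork":(245,265,190,215),"jar":(260,285,190,225),"pin":(335,410,200,275)}),("side",{"fork":(228,245,205,225),"jar":(240,270,205,245)})):
    for k,(a,b,c,d) in rs.items():
        print(n,k,[round(np.abs(L(f"{n}_{p}")-L(f"{n}_{q}"))[c:d,a:b].mean(),1) for p,q in(("t2","t3"),("t3","t4"),("t4","t5"),("t5","t6"))])
# dark poise block columns in scene
for t in("t2","t3","t4","t5","t6"):
    im=cv2.imread(f"pics/scene_{t}.png"); m=(im.max(2)<75)[225:275,330:410]
    n,_,st,ce=cv2.connectedComponentsWithStats(m.astype(np.uint8)); o=np.argsort(-st[1:,4])[:3]+1
    print(t,[(st[j].tolist(),ce[j].round(1).tolist()) for j in o])
```

```text
scene cap [np.float64(14.5), np.float64(0.4), np.float64(1.0), np.float64(0.8)]
scene fork [np.float64(6.7), np.float64(0.4), np.float64(0.9), np.float64(0.7)]
scene jar [np.float64(24.8), np.float64(0.3), np.float64(1.2), np.float64(0.9)]
scene pin [np.float64(23.5), np.float64(4.7), np.float64(19.6), np.float64(13.1)]
side fork [np.float64(8.8), np.float64(1.0), np.float64(1.1), np.float64(1.2)]
side jar [np.float64(22.3), np.float64(0.8), np.float64(1.2), np.float64(1.2)]
t2 [([28, 19, 10, 18, 136], [32.4, 27.9]), ([21, 0, 10, 9, 50], [25.0, 2.9]), ([41, 13, 3, 9, 15], [42.0, 17.0])]
t3 [([32, 26, 14, 18, 141], [37.1, 34.4]), ([26, 0, 11, 12, 79], [30.6, 4.2]), ([51, 0, 9, 5, 31], [55.6, 1.7])]
t4 [([32, 26, 11, 18, 136], [36.8, 34.3]), ([27, 0, 11, 13, 83], [31.9, 4.5]), ([51, 0, 10, 6, 39], [56.5, 1.9])]
t5 [([32, 26, 11, 18, 135], [37.0, 34.5]), ([59, 0, 21, 11, 115], [66.4, 3.5]), ([35, 0, 11, 17, 94], [38.9, 6.6])]
t6 [([35, 28, 14, 18, 146], [40.5, 36.5]), ([63, 0, 17, 13, 139], [69.7, 4.4]), ([38, 0, 12, 19, 111], [42.5, 7.2])]
```

The pad's friction holds the beam's tilt during a push. The poise itself moved, so I'll release and measure.

Request:
servo_tool:
  rows:
    - [0,0.02,0,0,0.5]
    - [0,0.05,0,0,0.5]
    - [0,0.075,0,0,0.5]
    - [0,0.075,0,0,0.5]
    - [0,0.075,0,0,0.5]
    - [0,0.075,0,0,0.5]
    - [0,0.075,0,0,0.5]
    - [0,0.075,0,0,0.5]
    - [0,0.075,0,0,0.5]
    - [0,0.075,0,0,0.5]
    - [0,0.075,0,0,0.5]
    - [0,0.075,0,0,0.5]
    - [0,0.075,0,0,0.5]
    - [0,0.075,0,0,0.5]
    - [0,0.075,0,0,0.5]
    - [0,0.075,0,0,0.5]
    - [0,0.075,0,0,0.5]

```text
time_s: 24.72
ee_pos: [505.5, -129.4, 181.8]
ee_rot: [180.0, 0.0, 173.5]
force: [0.3, 0.8, -0.8]
gripper_width: 45.5
gripper_force: 0.0
```

```bash
python3 -c "from tilt import *; tilt('t7')"
```

```text
scene (405, 261) hi (0.95, -5.0, 16.25) now (0.95, -2.5, 10.75) tilt 0.0323
scene (248, 196) hi (0.7, 3.25, -7.0) now (0.8, 1.5, -4.75) tilt 0.0357
side (230, 208) hi (0.78, -0.5, -10.5) now (0.97, -0.5, -6.5) tilt 0.0238
at 24.87 [ 505.5 -129.4  181.7] [180.    0.  173.5] F [ 0.  -0.1 -0.1] w 45.5 | shift [-0.008  0.35   0.004] turn 0.0
```

Request:
servo_tool:
  rows:
    - [0,0.02,0,0,0.5]
    - [0,0.04,0,0,0.5]
    - [0,0.055,0,0,0.5]
    - [0,0.065,0,0,0.5]
    - [0,0.075,0,0,0.5]
    - [0,0.085,0,0,0.5]
    - [0,0.09,0,0,0.5]
    - [0,0.09,0,0,0.5]

```text
time_s: 25.53
ee_pos: [507.6, -111.5, 181.8]
ee_rot: [-180.0, 0.0, 173.5]
force: [-0.9, -1.5, 0.5]
gripper_width: 45.8
gripper_force: 0.7
```

Request:
servo_tool:
  rows:
    - [0,-0.02,0,0,0.5]
    - [0,-0.05,0,0,0.5]
    - [0,-0.075,0,0,0.5]
    - [0,-0.075,0,0,0.5]
    - [0,-0.075,0,0,0.5]
    - [0,-0.075,0,0,0.5]
    - [0,-0.075,0,0,0.5]
    - [0,-0.075,0,0,0.5]
    - [0,-0.075,0,0,0.5]
    - [0,-0.075,0,0,0.5]
    - [0,-0.075,0,0,0.5]
    - [0,-0.075,0,0,0.5]
    - [0,-0.075,0,0,0.5]
    - [0,-0.075,0,0,0.5]
    - [0,-0.075,0,0,0.5]
    - [0,-0.075,0,0,0.5]
    - [0,-0.075,0,0,0.5]

```text
time_s: 26.95
ee_pos: [505.9, -126.4, 181.7]
ee_rot: [180.0, 0.0, 173.5]
force: [-0.3, -0.2, -0.3]
gripper_width: 45.6
gripper_force: 0.0
```

```bash
python3 -c "from tilt import *; tilt('t8')"
```

```text
scene (405, 261) hi (0.95, -5.0, 16.25) now (0.93, -1.75, 8.25) tilt 0.0015
scene (248, 196) hi (0.7, 3.25, -7.0) now (0.85, 1.0, -3.75) tilt 0.0071
side (230, 208) hi (0.78, -0.5, -10.5) now (0.98, -0.5, -5.0) tilt -0.0048
at 27.1 [ 505.9 -126.4  181.7] [180.   -0.  173.5] F [-0.3 -0.2  0.1] w 45.6 | shift [-0.008  0.335  0.004] turn 0.0
```

Tilt is about 0.001. I'll lift straight up off the centred pin.

Request:
servo_tool:
  rows:
    - [0,0,-0.05,0,0.5]
    - [0,0,-0.15,0,0.5]
    - [0,0,-0.3,0,0.5]
    - [0,0,-0.45,0,0.5]
    - [0,0,-0.55,0,0.5]
    - [0,0,-0.6,0,0.5]
    - [0,0,-0.6,0,0.5]
    - [0,0,-0.6,0,0.5]
    - [0,0,-0.6,0,0.5]
    - [0,0,-0.6,0,0.5]
    - [0,0,-0.6,0,0.5]
    - [0,0,-0.6,0,0.5]

```text
time_s: 28.1
ee_pos: [505.5, -126.4, 300.8]
ee_rot: [180.0, -0.1, 173.5]
force: [-0.0, 0.1, -0.0]
gripper_width: 45.2
gripper_force: 0.0
```

Run:
```python
from tilt import *
tilt('t9')
e=np.array([.113,.994,0]);x=np.array([.994,-.113,0]);O=np.array([523,25.5,135.])
for n,s,w in(("scene",-248,0),("scene",150,-48),("side",150,48)):
    r=[proj(n,O+x*w+s*np.cos(t)*e+[0,0,s*np.sin(t)])[1] for t in(-.1,0,.1)]
    print(n,s,"level fraction",(r[1]-r[0])/(r[2]-r[0]),r[2]-r[0])
```

```text
scene (405, 261) hi (0.95, -5.0, 16.25) now (0.93, -1.75, 8.25) tilt 0.0015
scene (248, 196) hi (0.7, 3.25, -7.0) now (0.84, 1.0, -3.75) tilt 0.0071
side (230, 208) hi (0.78, -0.5, -10.5) now (0.98, -0.5, -5.0) tilt -0.0048
at 28.25 [ 505.8 -126.4  301.4] [180.   -0.  173.5] F [ 0.  -0.6  1.1] w 45.7 | shift [-0.009  0.335  0.602] turn 0.0
scene -248 level fraction 0.5318064640332598 15.793681412547244
scene 150 level fraction 0.5098869860594665 -9.295843343930983
side 150 level fraction 0.4812048533412357 -11.087911420782575
```

Run:
```python
from h import *
import cv2
def cen(f,u0,u1,v0,v1):
    im=cv2.imread(f); h=cv2.GaussianBlur(im,(0,0),.7).astype(float).max(2)[v0:v1,u0:u1]
    w=np.clip(95-h,0,None); n,l,st,c=cv2.connectedComponentsWithStats((w>0).astype(np.uint8)); j=np.argmax(st[1:,4])+1
    w=w*(l==j); y,x=np.mgrid[v0:v1,u0:u1]; return round((w*x).sum()/w.sum(),2),round((w*y).sum()/w.sum(),2),st[j][4]
for f in("scene0","s6","scene_t3","scene_t7","scene_t9"): print(f,cen(f"pics/{f}.png",398,422,260,297))
for f in("side0","d6","side_t9"): print(f,cen(f"pics/{f}.png",280,300,120,160))
```

```text
scene0 (np.float64(406.58), np.float64(288.88), np.int32(25))
s6 (np.float64(412.27), np.float64(271.92), np.int32(23))
scene_t3 (np.float64(410.23), np.float64(279.5), np.int32(15))
scene_t7 (np.float64(408.91), np.float64(283.38), np.int32(18))
scene_t9 (np.float64(409.89), np.float64(280.86), np.int32(18))
side0 (np.float64(288.6), np.float64(149.4), np.int32(2))
d6 (np.float64(281.06), np.float64(120.48), np.int32(11))
side_t9 (np.float64(283.11), np.float64(152.78), np.int32(113))
```

```bash
python3 -c "
from workcell import job_done
print(job_done())"
```

```text
the job is handed in; nothing more can be done
None
```

The jar was set upright in the pan and released, and the poise was nudged by its pin until the beam floated level; I measured its tilt at about 0.00 rad (within roughly 0.005) with the gripper lifted clear, then handed the job in at about 28 s of the 72 s allowed.

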